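Stencil on the mug, dusting sieve held over it

ROBOT

A 6-joint arm with a two-finger parallel gripper is mounted at the origin on a cart in front of the work surface, level with it; the furniture and walls round the work are solid. World frame = base frame: x ahead of the robot, y to its left, z up, the work surface at z = 0. Lengths are in m, angles in rad, forces in N, time in s.
With the tool pointing down it reaches from about 0.325 to 0.9 m from the base axis. Payload 3.5 kg.
Tool frame: the origin (TCP) lies on the centre line of the jaws, within the pads' length; the fingertips stand 17 mm ahead of it and the grasp point (between the pads) lies 2 mm behind it; z points along the fingers, y is the line along which they close (so a half turn about z gives the same grasp; the last joint's range is limited). The gripper opens to 85 mm and grips with 20 to 120 N. Pads are 22 mm wide; open, the fingers measure 114 mm over their backs; the gripper's body (76 mm by 85 mm) begins 54 mm behind the grasp point. The pads swing forward as they close: fully open they stand 13 mm farther back than shut.
Start: joints at [1.063, 0.276, -0.026, 1.268, 0, 1.467], TCP at [0.246, 0.574, 0.248] pointing down, gripper open.
Joint ranges: [-3.12, 3.12], [-0.85, 1.88], [-1.08, 1.24], [-1.95, 2.15], [-1.57, 1.53], [-3.14, 3.14]. Speed limits (rad/s): [2.57, 2.57, 3.14, 3.14, 3.14, 3.14].

INTERFACE

Orientations are given as [roll, pitch, yaw] about the fixed x, y, z axes, in that order (R = Rz(yaw) Ry(pitch) Rx(roll)).
In Python, from station import telemetry, viewer, finish_job gives the robot as it stands.
- The arm moves only by the tool move_arm, never from a script. Its argument "series" is one flat list of numbers, 7 for each row, row after row: the opening, from -1 (shut) to 1 (fully open), then the shift along the tool's x, y, z each as a share of 300 mm, from -1 to 1, then the turn, a rotation vector about the tool's x, y, z each as a share of pi rad, from -1 to 1. A call has 1 to 8 rows; each row is the pose to reach, as a shift and turn from the pose commanded when the call began, along the tool's axes at that moment, turning the shorter way round; what a row does not reach only later rows make up. A row lasts 1/10 s, in which the tool goes at most 50 mm and 8.59 degrees, less where a joint would pass 70% of its speed; a pose out of reach is approached as far as the arm can. A call with a number of a shift or a turn outside -1 to 1 is refused whole. A call with a gripper value outside its range is refused whole. The fingers move at their own pace and stop on an object; "squeeze" is the grip in N (left out, the last holds). Time passes only in rows, so rows that repeat a pose let the fingers close. It gives the time, the measured TCP pose, the force, the opening and the grip force at its end, in the units of the state.
- telemetry.state(): the state, without advancing time (a new reading comes with each control period).
- viewer.read_camera(name): name is "side" or "top"; returns a dict with "image" (480x640x3 uint8, blue, green, red), "fx", "fy", "cx", "cy" (pixels), "dist" ([k1, k2, p1, p2, k3] as OpenCV has them; the pictures are not rectified), "R" (3x3) and "t" (3): a world point X has camera coordinates R X + t. Camera axes: x right, y down, z forward; pixel columns grow to the right and rows downward; lengths in m; the calibration is good to about 2 mm. A picture is of the moment at which its call begins. There is no depth.
- finish_job(): hands the job in; it is judged then, once.
The state is a dict: "clock": time; "joint_pos": joint angles; "qvel": joint speeds; "tau": joint torques, N m; "tcp_pos": TCP position; "orientation": TCP orientation; "ft_force": force on the tool from outside, world axes, zero at the start; "ft_torque": the same for the moment, N m; "finger_gap": opening from 0.0 (shut) to 1.0 (fully open); "finger_force": force on a finger pad.
Only numpy, scipy, OpenCV 4.12 (cv2) and the standard library are available. Lean on these libraries where they do the work, as an engineer would, in place of code of your own. Each camera call takes 0.05 s, during which the arm holds its last target. There are 200 camera calls.

TASK

Get ready to dust a pattern onto the drink: lay the round steel stencil on the low white mug so that it sits flat and centred on the rim, and let go of it. Then pick up the little dusting sieve, carry it over the things in between and finish still holding it, level and still, centred one to three centimetres above the stencil without ever touching the stencil with it. Leave the mug where it stands and do not knock the jars, the salt shaker or the tumbler.

Things in the scene. Friction and masses are not known exactly. Their poses are not given: they have to be found in the camera images.
- mug: The only mug: low, rounded, white, open at the top, 88 mm high, cup about 86 mm in diameter, 0.2 to 0.3 kg, standing loose on the worktop to the left of the hob (the worktop lies 2.5 mm higher than the hob, whose glass is z = 0). Origin: on its underside; z up. The cup's axis lies 14.5 mm along the mug's +y from the origin; the handle sticks out toward its -y, to 58 mm from the origin, and its top lies 5 mm below the rim.
- mug_rim (a point): Centre of the mug's mouth, at the height of the rim, 88 mm above the mug's underside. The rim's outer radius is about 40 mm.
- stencil: Flat steel stencil lying loose on the hob: a pierced disc, 112 mm in diameter, 3 mm thick, with a 12 mm wide flat tongue at one side that carries an upright black rubber grip. Origin: centre of the disc's underside, z up; the tongue points along its -x and ends 101 mm from the disc's centre. 70 to 120 g, centre of mass 6 mm from the disc's centre toward the grip.
- stencil_grip (a point): Middle of the stencil's upright grip, 84 mm from the disc's centre along the stencil's -x and 25 mm above its underside. The grip is 12 mm thick (along the stencil's y), 30 mm long (along its x) and stands from 3 to 37 mm above the disc's underside: pinch it from above across its 12 mm, closing along the stencil's y.
- sieve: Small dusting sieve standing loose on the hob: a round steel cup with a mesh floor, 64 mm in diameter at the rim and 58 mm at the floor, 36 mm high, with a straight pale wooden handle at one side. Origin: centre of the cup's underside, z up; the handle points along its -x and ends 109 mm from the cup's centre. 95 to 160 g, centre of mass 3 mm from the cup's centre toward the handle.
- sieve_grip (a point): A point on the sieve's wooden handle, 66 mm from the cup's centre along the sieve's -x and 29 mm above its underside. The handle is 16 mm wide (along the sieve's y), 13 mm deep (z), level, and its wood runs from 43 to 109 mm from the cup's centre: pinch it from above, closing along the sieve's y.
- jam_jar: Bystander: closed jar with a grey lid, 66 mm in diameter, 108 mm high; origin at the centre of its underside. With the next two it stands in a row between the hob's things and the mug, in any order.
- spice_jar: Bystander: slim spice jar with a red cap, 45 mm in diameter, 106 mm high; origin at the centre of its underside.
- salt_shaker: Bystander: salt shaker, 44 mm in diameter, 90 mm high; origin at the centre of its underside.
- tumbler: Bystander: drinking glass standing at the back of the hob, 85 mm in diameter, 94 mm high; origin at the centre of its underside.
Mind the look-alikes: they are no part of the job. What is shaped like the mug but blue or yellow is not meant.

How it is judged:
By the outcome, as a careful person would: the job done as asked, in the order asked, and still so for the second after the job is handed in, while the arm keeps its last pose, push and grip.
It also fails if it takes over 72 s, if anything falls off the work surface, if the arm or the gripper's body presses on something with over 40 N, if the wrist force passes 120 N, or if a joint passes its speed limit or range.

## Working session

There is one attempt and no reset: what is moved stays moved. The work goes in short steps, Python scripts to look and compute and a tool call to move; the robot and the scene stay as the last step left them, time stands still between calls to the robot, and variables do not carry over. Pictures are saved under pics/ and viewed, at most 10 in all, crops included, and the job is handed in when it is done.

Besides the shell and the picture viewer there is one more tool, called after "Emit:" by a JSON object that holds its "fn" and its "kwargs", one argument or row to a line. move_arm: Moves the arm, as the interface text tells. Its arguments: {"type":"object","properties":{"series":{"type":"array","items":{"type":"number"}},"squeeze":{"type":"number"}},"required":["series"]}

```bash
mkdir -p pics; ls; cat > h.py <<'E'
import numpy as np, cv2
from station import telemetry, viewer
def ray(c,uv):
    K=np.array([[c['fx'],0,c['cx']],[0,c['fy'],c['cy']],[0,0,1]])
    p=cv2.undistortPoints(np.array([[uv]],float),K,np.array(c['dist'],float))[0,0]
    R=np.array(c['R']);o=-R.T@np.array(c['t']);d=R.T@np.array([p[0],p[1],1]);return o,d/np.linalg.norm(d)
def plane(c,uv,z):
    o,d=ray(c,uv);return o+d*(z-o[2])/d[2]
def proj(c,X):
    K=np.array([[c['fx'],0,c['cx']],[0,c['fy'],c['cy']],[0,0,1]])
    return cv2.projectPoints(np.array(X,float).reshape(-1,3),cv2.Rodrigues(np.array(c['R'],float))[0],np.array(c['t'],float),K,np.array(c['dist'],float))[0][:,0]
E
python3 - <<'E'
from h import *
for n in('top','side'):
    c=viewer.read_camera(n);cv2.imwrite(f'pics/{n}0.png',c['image']);R=np.array(c['R']);print(n,c['fx'],-R.T@np.array(c['t']),R[2])
print(telemetry.state())
E
```

```text
pics
top 585.1377127697211 [0.48883353 0.03035687 1.70305565] [ 6.48724782e-02  8.40985034e-04 -9.97893208e-01]
side 578.6051529593982 [0.65963328 1.34755478 1.0641063 ] [-0.04503954 -0.80003025 -0.59826669]
{'clock': 0.1, 'joint_pos': array([ 1.06259545e+00,  2.77128017e-01, -2.77263146e-02,  1.26801889e+00,
       -1.93781536e-05,  1.46737997e+00]), 'qvel': array([ 2.82041176e-03, -1.19711351e-03,  5.36514805e-03, -4.90951792e-05,
       -1.14444833e-03,  2.74225073e-04]), 'tau': array([ 2.25561216e-04, -4.46707177e+01,  2.96129125e+01,  8.41324800e-03,
       -1.09821499e-04,  6.21653022e-07]), 'tcp_pos': array([0.24583437, 0.57389487, 0.24723556]), 'orientation': array([-3.13952486e+00, -1.95127105e-04,  2.73680795e+00]), 'ft_force': array([-0.26269651,  0.06047012, -0.21351864]), 'ft_torque': array([ 0.00417043,  0.00735253, -0.00441978]), 'finger_force': 0.0, 'finger_gap': 1.0003747327113044}
```

View pics/top0.png

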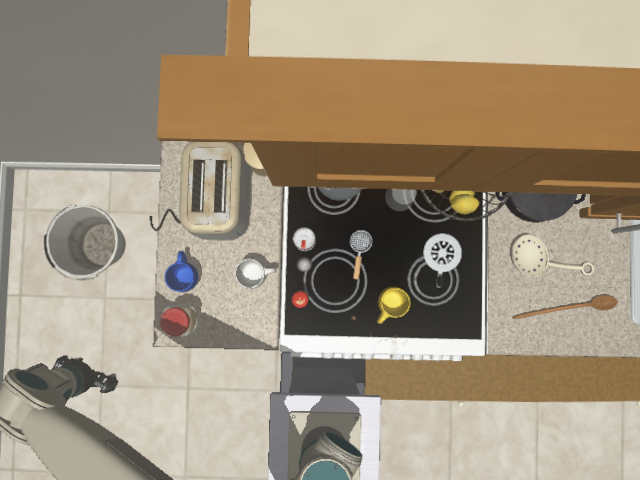

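View pics/side0.png

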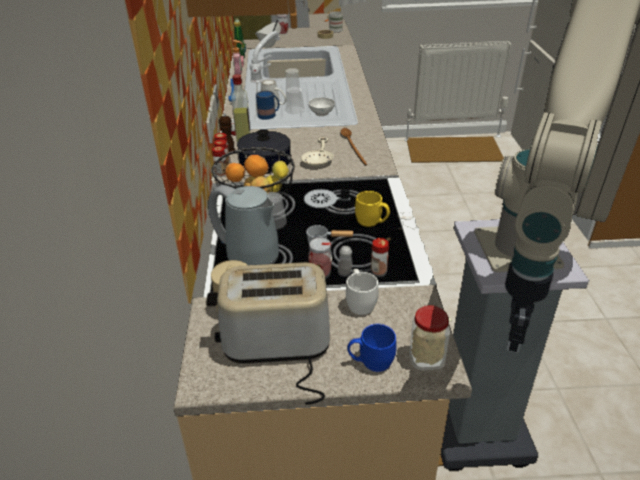

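Candidates in the top view:
- **Mug:** white at (251,272), which I choose. Blue at (180,273) and yellow at (394,303) are look-alikes.
- **Stencil:** steel pierced disc with black grip at (442,252), which I choose. The cream skimmer at (529,254) is a look-alike.
- **Sieve:** (361,241) with its handle to (357,278), the only one.
- **Row:** jam jar (304,239), shaker (304,265), red spice cap (300,299).

Next I take a close crop to check the choice.

```bash
python3 - <<'E'
from h import *
c=viewer.read_camera('top');im=c['image']
cv2.imwrite('pics/crop1.png',cv2.resize(im[180:330,225:475],None,fx=3.2,fy=3.2,interpolation=cv2.INTER_CUBIC))
def big(mask,x0,y0,x1,y1):
    m=np.zeros_like(mask);m[y0:y1,x0:x1]=mask[y0:y1,x0:x1]
    k=max(cv2.findContours(m,cv2.RETR_EXTERNAL,cv2.CHAIN_APPROX_NONE)[0],key=cv2.contourArea);return k
hsv=cv2.cvtColor(im,cv2.COLOR_BGR2HSV);g=cv2.cvtColor(im,cv2.COLOR_BGR2GRAY)
k=big((g>110).astype(np.uint8),415,225,470,275);e=cv2.fitEllipse(k);print('stencil',e,plane(c,e[0],.003))
# sieve cup & handle
k=big((g>60).astype(np.uint8),345,225,378,254);e=cv2.minEnclosingCircle(k);print('sievecup',e,plane(c,e[0],.036))
w=((hsv[...,0]<20)&(hsv[...,1]>80)&(g>90)).astype(np.uint8);k=big(w,340,245,375,290);r=cv2.minAreaRect(k);print('handle',r,plane(c,r[0],.0355))
# mug: white
w=((hsv[...,1]<28)&(g>150)).astype(np.uint8);k=big(w,230,250,285,295);print('mug',cv2.minEnclosingCircle(k),cv2.boundingRect(k))
for n,uv,z in(('mugc',(250,272.5),.09),('jam',(304,239),.108),('salt',(304,265),.09),('spice',(300,299),.106),('yellow',(396,301),.09),('tumb',(400,196),.094)):print(n,plane(c,uv,z))
E
```

```text
stencil ((440.1657409667969, 255.5311279296875), (39.047767639160156, 48.28759002685547), 48.50870895385742) [ 0.56041569 -0.32454457  0.003     ]
sievecup ((360.7909240722656, 241.42727661132812), 12.17790699005127) [ 0.59378284 -0.08994045  0.036     ]
handle ((356.7799987792969, 267.53997802734375), (5.939697742462158, 22.910261154174805), 8.130102157592773) [ 0.51903909 -0.08005108  0.0355    ]
mug ((254.09259033203125, 271.73455810546875), 20.094446182250977) (234, 259, 41, 30)
mugc [0.49710924 0.21726146 0.09      ]
jam [0.5920577  0.07051661 0.108     ]
salt [0.52146664 0.06908954 0.09      ]
spice [0.42851548 0.07716778 0.106     ]
yellow [ 0.4288017  -0.18617536  0.09      ]
tumb [ 0.71898154 -0.1920387   0.094     ]
```

View pics/crop1.png

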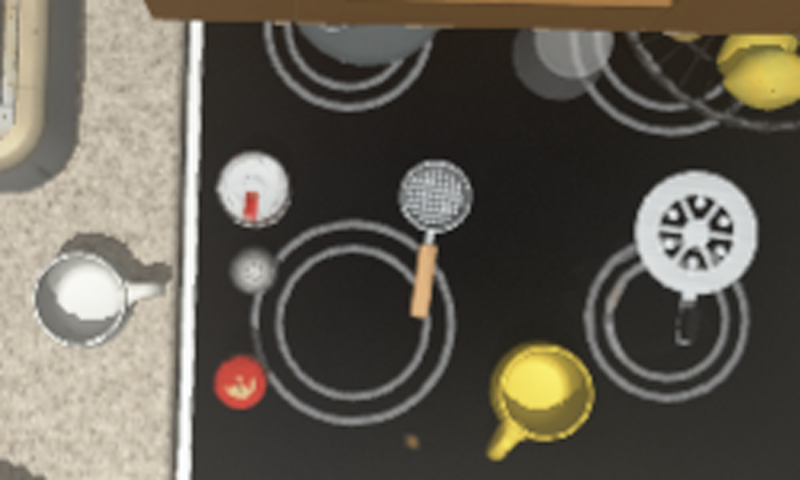

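The crop confirms the choice. It shows the stencil disc at about (442.5,252.2) with its black grip toward (439,285), the sieve cup at (361,241.5), and the white mug's mouth at about (250.6,273.4). The next step is a refined fit.

```bash
cat >> h.py <<'E'
def contour(mask,x0,y0,x1,y1):
    m=np.zeros(mask.shape,np.uint8);m[y0:y1,x0:x1]=mask[y0:y1,x0:x1]
    return max(cv2.findContours(m,cv2.RETR_EXTERNAL,cv2.CHAIN_APPROX_NONE)[0],key=cv2.contourArea)
E
python3 - <<'E'
from h import *
c=viewer.read_camera('top');im=c['image'];g=cv2.cvtColor(im,cv2.COLOR_BGR2GRAY)
k=contour(g>110,415,225,470,271);m=cv2.minEnclosingCircle(k)
k=contour(g>140,415,225,470,271);m2=cv2.minEnclosingCircle(k)
print('st',m,m2);S=plane(c,m2[0],.003);print(S)
print(g[270:294,430:447])
# mug rim bbox by rows/cols
print('mugrow',im[273,228:280].sum(1)//3);print('mugcol',im[252:296,248].sum(1)//3)
s=viewer.read_camera('side');cv2.imwrite('pics/crop2.png',np.hstack([cv2.resize(s['image'][260:325,335:390],None,fx=7,fy=7,interpolation=cv2.INTER_CUBIC),cv2.resize(s['image'][180:245,290:345],None,fx=7,fy=7,interpolation=cv2.INTER_CUBIC)]))
E
```

```text
st ((437.5, 256.0), 24.824481964111328) ((441.44927978515625, 252.63768005371094), 19.441194534301758)
[ 0.56894122 -0.32820229  0.003     ]
[[ 39  40  41  44  74 140 180 194 213 222 222 221 221 221 221 221 216]
 [ 40  40  41  42  41  44  58 101 182 218 219 220 201 186 186 185 171]
 [ 40  40  40  41  41  41  40  68 173 218 218 219 156  61  60  48  40]
 [ 40  40  40  41  42  41  40  73 152 186 187 186 128  42  42  41  39]
 [ 40  40  40  41  41  40  41  88 114 116 116 104  69  42  41  41  40]
 [ 41  41  41  40  40  40  41  95 110 101 102  90  61  41  42  42  41]
 [ 41  41  40  41  41  41  40  73  76  62  65  59  49  43  42  42  40]
 [ 39  41  41  41  41  40  41  63  58  41  47  51  51  47  44  41  41]
 [ 41  41  41  41  40  42  44  49  45  42  47  51  51  47  44  42  41]
 [ 41  40  41  41  41  42  55  55  45  42  49  50  51  48  44  43  42]
 [ 41  41  41  41  41  41  66  62  40  45  49  51  51  47  44  44  42]
 [ 40  40  42  41  41  41  63  57  41  46  50  51  51  45  43  44  43]
 [ 41  41  41  41  41  42  50  49  41  45  51  52  52  46  44  43  43]
 [ 43  42  42  41  42  41  76  70  4
[... 451 characters left out ...]
  43  44]
 [ 43  43  43  43  42  42  43  42  43  42  43  42  43  43  43  43  63]
 [ 43  43  43  42  43  43  42  42  42  43  44  42  44  43  43  63 102]
 [ 42  43  43  43  43  42  42  43  43  43  43  44  44  44  62 103 130]
 [ 43  43  43  42  43  43  42  43  42  43  44  43  46  77 107 130 125]]
mugrow [180 181 176 172 178 201 205 217 112 114 116 118 120 124 156 224 239 243
 243 243 243 243 243 243 242 242 242 242 242 241 241 240 238 232 228 220
 166 232 224 209 200 176 172 170 181 195 195 193 190 193 172 140]
mugcol [170 146 105 111 108 105 135 172 159 165 172 191 222 233 243 247 246 246
 245 245 244 243 242 241 241 227 166 142 142 137 132 126 119 116 123 161
 191 187 196 194 198 201 196 188]
```

View pics/crop2.png

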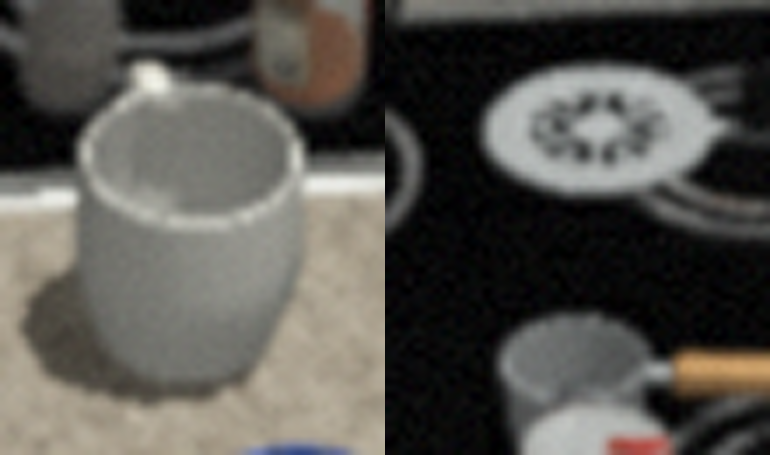

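The crop shows the mug rim ellipse centred at about (362.3,282.0), the stencil disc at about (320.3,198.3) and the sieve rim at about (317.3,231.7), all in side-image pixels.

```bash
python3 - <<'E'
from h import *
c=viewer.read_camera('top');s=viewer.read_camera('side');im=c['image'];g=cv2.cvtColor(im,cv2.COLOR_BGR2GRAY).astype(float)
# circle fit to upper rim by radial edge
def circ(c0,r0,angs,thr,rising):
    P=[]
    for a in angs:
        r=np.arange(r0+5,r0-5,-.25);x=c0[0]+r*np.cos(a);y=c0[1]+r*np.sin(a)
        v=cv2.remap(g.astype(np.float32),x.astype(np.float32)[None],y.astype(np.float32)[None],1)[0]
        i=np.argmax(v>thr)
        if v[i]>thr:P.append((x[i],y[i]))
    P=np.array(P);A=np.c_[2*P,np.ones(len(P))];q=np.linalg.lstsq(A,(P**2).sum(1),rcond=None)[0]
    return q[:2],np.sqrt(q[2]+q[:2]@q[:2])
st,r=circ((442.3,252.3),19.2,np.radians(np.arange(180,361,10)),120,1);print('st',st,r)
sv,r2=circ((360.9,241.5),11.5,np.radians(np.r_[np.arange(110,361,10),np.arange(0,60,10)]),75,1);print('sv',sv,r2)
def tri(a,b):
    (o,d),(p,e)=ray(c,a),ray(s,b);A=np.c_[d,-e];q=np.linalg.lstsq(A,p-o,rcond=None)[0];x,y=o+d*q[0],p+e*q[1];return (x+y)/2,np.linalg.norm(x-y)
print('tri mug',tri((250,272.7),(362.3,282)),'pl',plane(c,(250,272.7),.0905),plane(s,(362.3,282),.0905))
S=plane(c,st,.003);print('tri st',tri(st,(320.3,198.3)),'pl',S,plane(s,(320.3,198.3),.003))
V=plane(c,sv,.036);print('tri sv',tri(sv,(317.3,231.7)),'pl',V,plane(s,(317.3,231.7),.036))
T=plane(c,(438.3,287.6),.003);N=plane(c,(440,272),.003)
for q in(T,N):d=S-q;print('tongue',np.linalg.norm(d),np.degrees(np.arctan2(d[1],d[0])))
hc=plane(c,(356.78,267.54),.0355);d=V-hc;a=np.arctan2(d[1],d[0]);print('handle',np.linalg.norm(d),np.degrees(a),'grip',V[:2]-.066*np.array([np.cos(a),np.sin(a)]))
E
```

```text
st [441.991064   252.24490122] 19.036793786391343
sv [359.87427426 242.87691221] 12.544132499049446
tri mug (array([0.49538834, 0.21744092, 0.08969901]), np.float64(0.0023669969012188497)) pl [0.49655694 0.21718616 0.0905    ] [0.49434962 0.21851519 0.0905    ]
tri st (array([ 0.56963485, -0.32933762,  0.00485286]), np.float64(0.0008062877995678053)) pl [ 0.57012509 -0.3297748   0.003     ] [ 0.56907873 -0.33218851  0.003     ]
tri sv (array([ 0.59140401, -0.08746308,  0.03790307]), np.float64(0.0039021694700447176)) pl [ 0.58957298 -0.08740585  0.036     ] [ 0.59321084 -0.09048929  0.036     ]
tongue 0.10342928965656539 -5.28509692915633
tongue 0.05786170761409188 -5.096207618097495
handle 0.0709181351550308 -5.95287477533651 grip [ 0.52392889 -0.08056096]
```

```bash
cat >> h.py <<'E'
from scipy.spatial.transform import Rotation as Ro
def pose(st=None):
    st=st or telemetry.state();return np.array(st['tcp_pos']),Ro.from_euler('xyz',st['orientation'])
def row(P,R,x,y,z,yaw):
    """shares from pose (P,R) to tool-down pose at yaw(deg)"""
    T=Ro.from_euler('xyz',[np.pi,0,np.radians(yaw)])
    d=R.inv().apply(np.array([x,y,z])-P)/.3;w=(R.inv()*T).as_rotvec()/np.pi
    print(np.round(d,3),np.round(w,3));return np.array([x,y,z]),T
def chain(*W):
    P,R=pose();print('pos',P.round(4),'eul',R.as_euler('xyz',degrees=True).round(2))
    for w in W:P,R=row(P,R,*w)
E
python3 - <<'E'
from h import *
chain((.326,.275,.247,165),(.406,-.024,.247,174.8),(.486,-.3224,.247,174.8),(.486,-.3224,.027,174.8))
E
```

```text
pos [0.2461 0.5743 0.248 ] eul [-179.97   -0.    156.81]
[-0.638 -0.812  0.004] [-0.    -0.    -0.046]
[-0.516 -0.894 -0.   ] [ 0.     0.    -0.054]
[-0.356 -0.966 -0.   ] [0. 0. 0.]
[ 0.    -0.     0.733] [0. 0. 0.]
```

Emit:
{"fn": "move_arm", "kwargs": {
  "series": [0.3,-0.638,-0.812,0.004,0,0,-0.046,0.3,-0.638,-0.812,0.004,0,0,-0.046,0.3,-0.638,-0.812,0.004,0,0,-0.046,0.3,-0.638,-0.812,0.004,0,0,-0.046,0.3,-0.638,-0.812,0.004,0,0,-0.046,0.3,-0.638,-0.812,0.004,0,0,-0.046,0.3,-0.638,-0.812,0.004,0,0,-0.046,0.3,-0.638,-0.812,0.004,0,0,-0.046]
}}

```text
clock: 1.15
tcp_pos: [0.3265, 0.274, 0.2473]
orientation: [3.141, 0.0, 2.878]
ft_force: [-0.4, 0.1, 0.7]
finger_gap: 0.648
finger_force: 0.0
```

Emit:
{"fn": "move_arm", "kwargs": {
  "series": [0.3,-0.516,-0.894,0,0,0,-0.054,0.3,-0.516,-0.894,0,0,0,-0.054,0.3,-0.516,-0.894,0,0,0,-0.054,0.3,-0.516,-0.894,0,0,0,-0.054,0.3,-0.516,-0.894,0,0,0,-0.054,0.3,-0.516,-0.894,0,0,0,-0.054,0.3,-0.516,-0.894,0,0,0,-0.054,0.3,-0.516,-0.894,0,0,0,-0.054]
}}

```text
clock: 1.95
tcp_pos: [0.4086, -0.025, 0.2474]
orientation: [3.141, 0.001, 3.048]
ft_force: [-0.0, 0.6, -0.7]
finger_gap: 0.647
finger_force: 0.0
```

Emit:
{"fn": "move_arm", "kwargs": {
  "series": [0.3,-0.356,-0.966,0,0,0,0,0.3,-0.356,-0.966,0,0,0,0,0.3,-0.356,-0.966,0,0,0,0,0.3,-0.356,-0.966,0,0,0,0,0.3,-0.356,-0.966,0,0,0,0,0.3,-0.356,-0.966,0,0,0,0,0.3,-0.356,-0.966,0,0,0,0,0.3,-0.356,-0.966,0,0,0,0]
}}

```text
clock: 2.75
tcp_pos: [0.4884, -0.3217, 0.2464]
orientation: [3.14, -0.0, 3.052]
ft_force: [-0.9, 0.1, 0.7]
finger_gap: 0.648
finger_force: 0.0
```

```bash
python3 - <<'E'
from h import *
chain((.486,-.3224,.12,174.8),(.486,-.3224,.027,174.8));print(telemetry.state()['ft_force'],telemetry.state()['clock'],telemetry.state()['finger_gap'])
E
```

```text
pos [ 0.4884 -0.3217  0.2464] eul [ 1.7993e+02 -2.0000e-02  1.7484e+02]
[ 0.007 -0.004  0.421] [ 0. -0.  0.]
[ 0.   -0.    0.31] [0. 0. 0.]
[-0.93094326  0.06637599  0.71186078] 2.75 0.648059476150526
```

Emit:
{"fn": "move_arm", "kwargs": {
  "series": [0.3,0.007,-0.004,0.15,0,0,0,0.3,0.007,-0.004,0.28,0,0,0,0.3,0.007,-0.004,0.4,0,0,0,0.3,0.007,-0.004,0.5,0,0,0,0.3,0.007,-0.004,0.58,0,0,0,0.3,0.007,-0.004,0.65,0,0,0,0.3,0.007,-0.004,0.7,0,0,0,0.3,0.007,-0.004,0.731,0,0,0]
}}

```text
clock: 3.55
tcp_pos: [0.4844, -0.3205, 0.0268]
orientation: [3.14, -0.002, 3.053]
ft_force: [-0.1, 0.1, 0.8]
finger_gap: 0.652
finger_force: 0.0
```

```bash
python3 - <<'E'
from h import *
c=viewer.read_camera('top');s=viewer.read_camera('side')
cv2.imwrite('pics/g1.png',np.hstack([cv2.resize(c['image'][225:305,400:480],(400,400),interpolation=cv2.INTER_CUBIC),cv2.resize(s['image'][165:245,290:370],(400,400),interpolation=cv2.INTER_CUBIC)]));chain()
E
```

```text
pos [ 0.4842 -0.3213  0.0269] eul [ 1.7991e+02 -1.1000e-01  1.7489e+02]
```

View pics/g1.png

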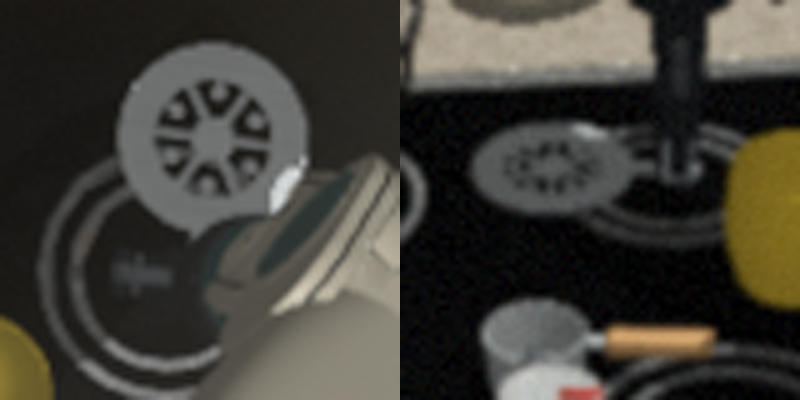

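The gripper straddles the grip: in the side crop, tongue tip (690,170) is just beyond the near finger (680,150). I close now.

Emit:
{"fn": "move_arm", "kwargs": {
  "series": [-1,0,0,0,0,0,0,-1,0,0,0,0,0,0,-1,0,0,0,0,0,0,-1,0,0,0,0,0,0,-1,0,0,0,0,0,0,-1,0,0,0,0,0,0,-1,0,0,0,0,0,0,-1,0,0,0,0,0,0],
  "squeeze": 60
}}

```text
clock: 4.45
tcp_pos: [0.4855, -0.3239, 0.0291]
orientation: [-3.14, 0.002, 3.051]
ft_force: [-0.5, 0.4, 6.3]
finger_gap: 0.127
finger_force: 60.1
```

Emit:
{"fn": "move_arm", "kwargs": {
  "series": [-1,0,0,-0.03,0,0,0,-1,0,0,-0.08,0,0,0,-1,0,0,-0.16,0,0,0,-1,0,0,-0.26,0,0,0,-1,0,0,-0.38,0,0,0,-1,0,0,-0.5,0,0,0,-1,0,0,-0.6,0,0,0,-1,0,0,-0.65,0,0,0]
}}

```text
clock: 5.25
tcp_pos: [0.4858, -0.3241, 0.2275]
orientation: [-3.138, 0.005, 3.051]
ft_force: [0.3, -0.4, -0.5]
finger_gap: 0.126
finger_force: 59.3
```

```bash
python3 - <<'E'
from h import *
chain((.45,-.05,.222,160),(.42,.19,.222,145),(.4345,.2815,.222,130));print(telemetry.state())
E
```

```text
pos [ 0.4858 -0.3241  0.2275] eul [-179.8     0.28  174.81]
[0.202 0.899 0.014] [-0.001  0.002  0.082]
[0.368 0.718 0.   ] [-0.    -0.     0.083]
[0.135 0.278 0.   ] [-0.    -0.     0.083]
{'clock': 5.25, 'joint_pos': array([-6.98959584e-01,  2.11913100e-01, -1.53625168e-01,  1.19929413e+00,
       -8.48446367e-05, -6.08305478e-01]), 'qvel': array([-0.00179347, -0.07769491,  0.17025496,  0.2810498 ,  0.00102652,
       -0.00065575]), 'tau': array([ 7.68698822e-02, -4.09218407e+01,  2.86609608e+01, -4.89671831e-02,
        3.10508301e-02, -1.54277692e-03]), 'tcp_pos': array([ 0.48578375, -0.32407984,  0.22752753]), 'orientation': array([-3.13811475,  0.00484561,  3.05094672]), 'ft_force': array([ 0.25624673, -0.35624155, -0.53178852]), 'ft_torque': array([-0.04555742,  0.02167527,  0.02273999]), 'finger_force': 59.28529143333435, 'finger_gap': 0.12616493554334499}
```

```bash
python3 - <<'E'
from h import *
chain((.45,-.05,.225,160),(.43,.22,.225,140),(.4415,.282,.18,130))
E
```

```text
pos [ 0.4858 -0.3241  0.2275] eul [-179.8     0.28  174.81]
[0.202 0.899 0.004] [-0.001  0.002  0.082]
[0.37  0.823 0.   ] [-0.    -0.     0.111]
[0.103 0.183 0.15 ] [ 0.    -0.     0.056]
```

Emit:
{"fn": "move_arm", "kwargs": {
  "series": [-1,0.01,0.06,0.004,0,0,0.006,-1,0.04,0.18,0.004,0,0,0.016,-1,0.08,0.33,0.004,0,0,0.03,-1,0.11,0.48,0.004,0,0,0.044,-1,0.14,0.63,0.004,0,0,0.058,-1,0.17,0.77,0.004,0,0,0.071,-1,0.19,0.86,0.004,0,0,0.079,-1,0.202,0.899,0.004,0,0,0.082]
}}

```text
clock: 6.05
tcp_pos: [0.4475, -0.0465, 0.2224]
orientation: [3.141, -0.0, 2.795]
ft_force: [0.0, 0.4, -0.1]
finger_gap: 0.127
finger_force: 59.3
```

Emit:
{"fn": "move_arm", "kwargs": {
  "series": [-1,0.03,0.06,0,0,0,0.008,-1,0.08,0.18,0,0,0,0.024,-1,0.14,0.31,0,0,0,0.042,-1,0.2,0.45,0,0,0,0.061,-1,0.26,0.58,0,0,0,0.078,-1,0.32,0.7,0,0,0,0.094,-1,0.355,0.79,0,0,0,0.107,-1,0.37,0.823,0,0,0,0.111]
}}

```text
clock: 6.85
tcp_pos: [0.4281, 0.2234, 0.2226]
orientation: [3.14, -0.0, 2.447]
ft_force: [-0.9, -0.1, -0.3]
finger_gap: 0.128
finger_force: 59.3
```

Emit:
{"fn": "move_arm", "kwargs": {
  "series": [-1,0.02,0.04,0.03,0,0,0.011,-1,0.05,0.09,0.07,0,0,0.028,-1,0.08,0.14,0.12,0,0,0.044,-1,0.1,0.17,0.14,0,0,0.053,-1,0.103,0.183,0.15,0,0,0.056,-1,0.103,0.183,0.15,0,0,0.056,-1,0.103,0.183,0.15,0,0,0.056]
}}

```text
clock: 7.55
tcp_pos: [0.4403, 0.2826, 0.1773]
orientation: [3.141, 0.0, 2.269]
ft_force: [0.0, -0.3, -0.3]
finger_gap: 0.133
finger_force: 59.3
```

```bash
python3 - <<'E'
from h import *
c=viewer.read_camera('top');s=viewer.read_camera('side')
cv2.imwrite('pics/h1.png',np.hstack([cv2.resize(c['image'][225:305,210:290],(400,400),interpolation=cv2.INTER_CUBIC),cv2.resize(s['image'][220:320,320:420],(400,400),interpolation=cv2.INTER_CUBIC)]));chain();print(telemetry.state()['finger_gap'])
P=pose()[0];print(proj(c,[.4955,.2177,P[2]-.026]),proj(s,[.4955,.2177,P[2]-.026]))
E
```

```text
pos [0.4404 0.2825 0.1774] eul [1.7995e+02 2.0000e-02 1.2996e+02]
0.12484296250975217
[[247.14063806 272.91670315]] [[362.46406378 263.39689428]]
```

View pics/h1.png

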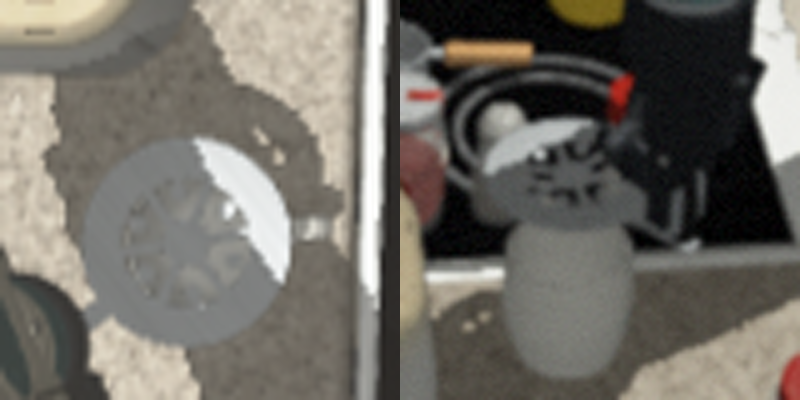

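The top crop puts the held disc at (247.6,273.4) against an expected (247.1,272.9). The side crop puts its pattern at (362.5,263). That is within about 1 mm and level, so I descend with a small trim.

```bash
python3 - <<'E'
from h import *
chain((.4414,.2832,.1225,130))
E
```

```text
pos [0.4404 0.2825 0.1774] eul [1.7995e+02 2.0000e-02 1.2996e+02]
[-0.     0.004  0.183] [ 0.  0. -0.]
```

Emit:
{"fn": "move_arm", "kwargs": {
  "series": [-1,0,0.004,0.03,0,0,0,-1,0,0.004,0.07,0,0,0,-1,0,0.004,0.11,0,0,0,-1,0,0.004,0.14,0,0,0,-1,0,0.004,0.16,0,0,0,-1,0,0.004,0.175,0,0,0,-1,0,0.004,0.183,0,0,0,-1,0,0.004,0.183,0,0,0]
}}

```text
clock: 8.45
tcp_pos: [0.441, 0.2836, 0.1215]
orientation: [-3.141, -0.0, 2.269]
ft_force: [0.3, 0.2, -1.0]
finger_gap: 0.125
finger_force: 59.3
```

Emit:
{"fn": "move_arm", "kwargs": {
  "series": [-1,0,0,0.003,0,0,0,-1,0,0,0.005,0,0,0,-1,0,0,0.005,0,0,0]
}}

```text
clock: 8.75
tcp_pos: [0.4413, 0.2837, 0.1205]
orientation: [3.141, 0.0, 2.269]
ft_force: [-0.7, -0.2, -1.2]
finger_gap: 0.127
finger_force: 59.3
```

Emit:
{"fn": "move_arm", "kwargs": {
  "series": [-1,0,0,0.003,0,0,0,-1,0,0,0.004,0,0,0,-1,0,0,0.004,0,0,0]
}}

```text
clock: 9.05
tcp_pos: [0.4414, 0.2839, 0.1195]
orientation: [3.141, 0.0, 2.269]
ft_force: [-0.4, 1.6, 1.1]
finger_gap: 0.124
finger_force: 59.7
```

Emit:
{"fn": "move_arm", "kwargs": {
  "series": [-1,0,0,0.002,0,0,0,-1,0,0,0.003,0,0,0,-1,0,0,0.003,0,0,0]
}}

```text
clock: 9.35
tcp_pos: [0.4415, 0.2839, 0.1191]
orientation: [3.141, 0.0, 2.269]
ft_force: [-2.0, 1.0, 6.1]
finger_gap: 0.128
finger_force: 60.5
```

Contact is felt at about 6 N. I release and check.

Emit:
{"fn": "move_arm", "kwargs": {
  "series": [-0.4,0,0,0,0,0,0,-0.2,0,0,0,0,0,0,-0.1,0,0,0,0,0,0,-0.1,0,0,0,0,0,0,-0.1,0,0,0,0,0,0,-0.1,0,0,0,0,0,0]
}}

```text
clock: 9.95
tcp_pos: [0.441, 0.2836, 0.118]
orientation: [-3.141, -0.0, 2.269]
ft_force: [0.6, 0.7, -0.1]
finger_gap: 0.451
finger_force: 0.0
```

Emit:
{"fn": "move_arm", "kwargs": {
  "series": [-0.1,0,0,-0.03,0,0,0,-0.1,0,0,-0.07,0,0,0,-0.1,0,0,-0.13,0,0,0,-0.1,0,0,-0.22,0,0,0,-0.1,0,0,-0.33,0,0,0,-0.1,0,0,-0.4,0,0,0,-0.1,0,0,-0.43,0,0,0]
}}

```text
clock: 10.65
tcp_pos: [0.4428, 0.2845, 0.2512]
orientation: [3.135, 0.002, 2.269]
ft_force: [1.3, -0.0, 0.4]
finger_gap: 0.447
finger_force: 0.0
```

```bash
python3 - <<'E'
from h import *
chain((.40,.12,.249,160),(.43,-.03,.249,173.5),(.524,-.081,.249,173.5))
E
```

```text
pos [0.4428 0.2845 0.2512] eul [1.7965e+02 9.0000e-02 1.2999e+02]
[-0.328 -0.462  0.005] [ 0.002  0.001 -0.167]
[-0.265 -0.436 -0.   ] [ 0.     0.    -0.075]
[-0.331 -0.133 -0.   ] [0. 0. 0.]
```

Emit:
{"fn": "move_arm", "kwargs": {
  "series": [-0.1,-0.328,-0.462,0.005,0,0,-0.167,-0.1,-0.328,-0.462,0.005,0,0,-0.167,-0.1,-0.328,-0.462,0.005,0,0,-0.167,-0.1,-0.328,-0.462,0.005,0,0,-0.167,-0.1,-0.328,-0.462,0.005,0,0,-0.167,-0.1,-0.328,-0.462,0.005,0,0,-0.167]
}}

```text
clock: 11.25
tcp_pos: [0.3979, 0.1188, 0.2456]
orientation: [3.141, 0.0, 2.791]
ft_force: [-1.0, -0.4, 1.0]
finger_gap: 0.45
finger_force: 0.0
```

Emit:
{"fn": "move_arm", "kwargs": {
  "series": [0.1,-0.265,-0.436,0,0,0,-0.075,0.1,-0.265,-0.436,0,0,0,-0.075,0.1,-0.265,-0.436,0,0,0,-0.075,0.1,-0.265,-0.436,0,0,0,-0.075,0.1,-0.265,-0.436,0,0,0,-0.075]
}}

```text
clock: 11.75
tcp_pos: [0.4296, -0.0321, 0.2456]
orientation: [3.142, 0.0, 3.026]
ft_force: [0.4, 0.8, 0.5]
finger_gap: 0.55
finger_force: 0.0
```

```bash
python3 - <<'E'
from h import *
c=viewer.read_camera('top');s=viewer.read_camera('side')
cv2.imwrite('pics/h2.png',np.hstack([cv2.resize(c['image'][225:305,210:290],(400,400),interpolation=cv2.INTER_CUBIC),cv2.resize(s['image'][220:320,320:420],(400,400),interpolation=cv2.INTER_CUBIC)]));chain((.524,-.081,.249,173.8),(.524,-.081,.028,173.8))
print(proj(c,[.4955,.2177,.0935]),proj(s,[.4955,.2177,.0935]))
E
```

```text
pos [ 0.4285 -0.0302  0.2455] eul [ 1.7996e+02 -4.0000e-02  1.7355e+02]
[-0.335 -0.133 -0.012] [ 0.    -0.    -0.001]
[ 0.    -0.     0.737] [0. 0. 0.]
[[249.6751318  273.07177408]] [[361.84885311 280.93155384]]
```

View pics/h2.png

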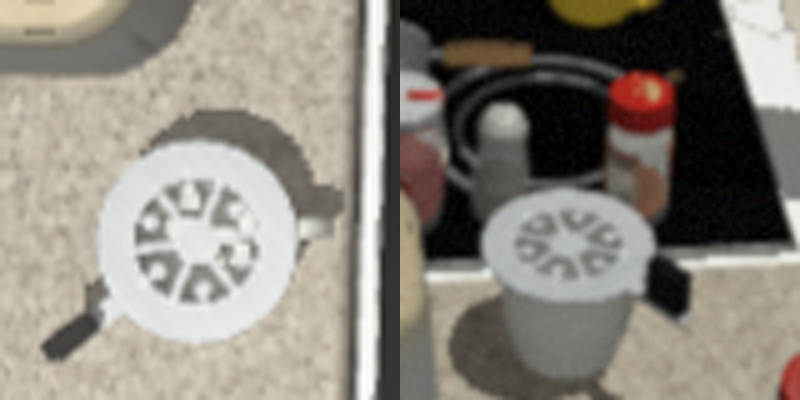

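Placed well: disc centre is at top (249.7,273.2) and side (362.1,280.9), matching the mug axis to under 1 mm. It lies flat with the grip to the lower left. Now the sieve.

Emit:
{"fn": "move_arm", "kwargs": {
  "series": [0.1,-0.12,-0.05,0,0,0,0,0.1,-0.24,-0.1,0,0,0,0,0.1,-0.342,-0.132,0,0,0,0,0.1,-0.344,-0.132,0.12,0,0,0,0.1,-0.344,-0.132,0.25,0,0,0,0.1,-0.344,-0.132,0.36,0,0,0,0.1,-0.344,-0.132,0.44,0,0,0,0.1,-0.344,-0.132,0.45,0,0,0]
}}

```text
clock: 12.65
tcp_pos: [0.5233, -0.0789, 0.107]
orientation: [3.14, -0.008, 3.032]
ft_force: [-1.5, -0.2, 0.0]
finger_gap: 0.548
finger_force: 0.0
```

```bash
python3 - <<'E'
from h import *
s=viewer.read_camera('side');chain((.527,-.081,.0285,173.6));print(proj(s,[[.527,-.081,.029],[.527,-.081,.1]]))
cv2.imwrite('pics/s1.png',cv2.resize(s['image'][180:260,290:390],(800,600),interpolation=cv2.INTER_CUBIC))
E
```

```text
pos [ 0.5245 -0.0795  0.1085] eul [179.93  -0.29 173.69]
[-0.01  -0.004  0.267] [ 0.    -0.002  0.   ]
[[339.15519576 234.27970229]
 [339.24180911 214.96716028]]
```

View pics/s1.png

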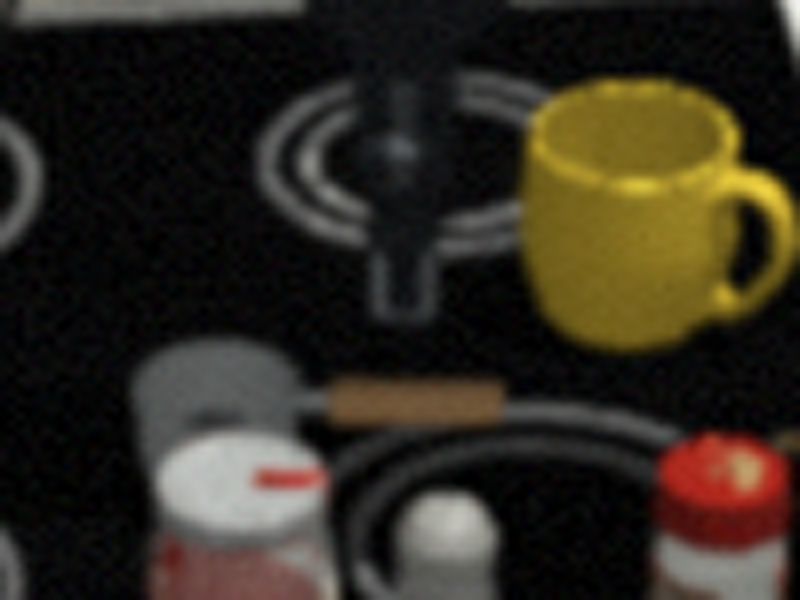

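The side crop shows the finger at x≈403, over the wood spanning 328 to 505. That puts it about 71 mm from the cup, so I shift about 4 mm toward the cup and descend.

Emit:
{"fn": "move_arm", "kwargs": {
  "series": [0.1,-0.015,-0.003,0.06,0,-0.002,0,0.1,-0.015,-0.003,0.12,0,-0.002,0,0.1,-0.015,-0.003,0.17,0,-0.002,0,0.1,-0.015,-0.003,0.21,0,-0.002,0,0.1,-0.015,-0.003,0.24,0,-0.002,0,0.1,-0.015,-0.003,0.258,0,-0.002,0,0.1,-0.015,-0.003,0.265,0,-0.002,0,0.1,-0.015,-0.003,0.265,0,-0.002,0]
}}

```text
clock: 13.5
tcp_pos: [0.5309, -0.0833, 0.0313]
orientation: [-3.142, 0.006, 3.029]
ft_force: [-0.3, 0.4, 0.0]
finger_gap: 0.55
finger_force: 0.0
```

Emit:
{"fn": "move_arm", "kwargs": {
  "series": [-0.3,0,0,0,0,0,0,-1,0,0,0,0,0,0,-1,0,0,0,0,0,0,-1,0,0,0,0,0,0,-1,0,0,0,0,0,0,-1,0,0,0,0,0,0,-1,0,0,0,0,0,0],
  "squeeze": 60
}}

```text
clock: 14.2
tcp_pos: [0.531, -0.0834, 0.0316]
orientation: [-3.141, 0.007, 3.029]
ft_force: [-1.9, 0.6, 5.7]
finger_gap: 0.169
finger_force: 61.1
```

Emit:
{"fn": "move_arm", "kwargs": {
  "series": [-1,0,0,-0.03,0,0,0,-1,0,0,-0.08,0,0,0,-1,0,0,-0.16,0,0,0,-1,0,0,-0.27,0,0,0,-1,0,0,-0.4,0,0,0,-1,0,0,-0.53,0,0,0,-1,0,0,-0.63,0,0,0,-1,0,0,-0.68,0,0,0]
}}

```text
clock: 15.0
tcp_pos: [0.5305, -0.0834, 0.2384]
orientation: [-3.141, 0.01, 3.029]
ft_force: [0.3, -0.9, -1.9]
finger_gap: 0.171
finger_force: 60.3
```

```bash
python3 - <<'E'
from h import *
chain((.47,.05,.24,193),(.4447,.1819,.23,215))
E
```

```text
pos [ 0.5305 -0.0834  0.2384] eul [-179.95    0.6   173.55]
[ 0.25   0.419 -0.008] [-0.001  0.003 -0.108]
[-0.017  0.447  0.033] [ 0.     0.    -0.122]
```

Emit:
{"fn": "move_arm", "kwargs": {
  "series": [-1,0.02,0.04,-0.008,0,0.003,-0.01,-1,0.06,0.1,-0.008,0,0.003,-0.026,-1,0.1,0.17,-0.008,0,0.003,-0.044,-1,0.14,0.24,-0.008,0,0.003,-0.062,-1,0.18,0.31,-0.008,0,0.003,-0.08,-1,0.22,0.37,-0.008,0,0.003,-0.095,-1,0.245,0.41,-0.008,0,0.003,-0.106,-1,0.25,0.419,-0.008,0,0.003,-0.108]
}}

```text
clock: 15.8
tcp_pos: [0.467, 0.0517, 0.2357]
orientation: [3.141, -0.006, -2.912]
ft_force: [0.5, -0.3, -1.9]
finger_gap: 0.167
finger_force: 60.3
```

Emit:
{"fn": "move_arm", "kwargs": {
  "series": [-1,-0.002,0.04,0.003,0,0,-0.011,-1,-0.004,0.11,0.008,0,0,-0.03,-1,-0.007,0.19,0.014,0,0,-0.052,-1,-0.01,0.27,0.02,0,0,-0.074,-1,-0.013,0.34,0.025,0,0,-0.093,-1,-0.015,0.4,0.03,0,0,-0.109,-1,-0.017,0.44,0.033,0,0,-0.12,-1,-0.017,0.447,0.033,0,0,-0.122]
}}

```text
clock: 16.6
tcp_pos: [0.4437, 0.1829, 0.2267]
orientation: [3.141, -0.004, -2.53]
ft_force: [-0.4, -0.3, -2.0]
finger_gap: 0.172
finger_force: 60.3
```

Emit:
{"fn": "move_arm", "kwargs": {
  "series": [-1,0,0,0.03,0,0,0,-1,0,0,0.07,0,0,0,-1,0,0,0.1,0,0,0,-1,0,0,0.12,0,0,0,-1,0,0,0.13,0,0,0,-1,0,0,0.13,0,0,0]
}}

```text
clock: 17.2
tcp_pos: [0.4433, 0.1816, 0.1874]
orientation: [3.14, -0.004, -2.532]
ft_force: [-0.0, -0.2, -1.7]
finger_gap: 0.172
finger_force: 60.3
```

```bash
python3 - <<'E'
from h import *
c=viewer.read_camera('top');s=viewer.read_camera('side')
cv2.imwrite('pics/f1.png',np.hstack([cv2.resize(c['image'][225:305,210:290],(400,400),interpolation=cv2.INTER_CUBIC),cv2.resize(s['image'][220:320,320:420],(400,400),interpolation=cv2.INTER_CUBIC)]));chain((.4447,.1819,.1435,215))
z=pose()[0][2]-.0316
print(proj(c,[.4955,.2175,z+.036]),proj(s,[[.4955,.2175,z+.036],[.4955,.2175,z]]))
E
```

```text
pos [0.4439 0.1819 0.1882] eul [ 1.7996e+02 -1.6000e-01 -1.4507e+02]
[-0.002 -0.002  0.149] [ 0.    -0.001 -0.   ]
[[245.29140334 272.80074719]] [[362.91347847 250.32342192]
 [362.51211499 261.70557079]]
```

View pics/f1.png

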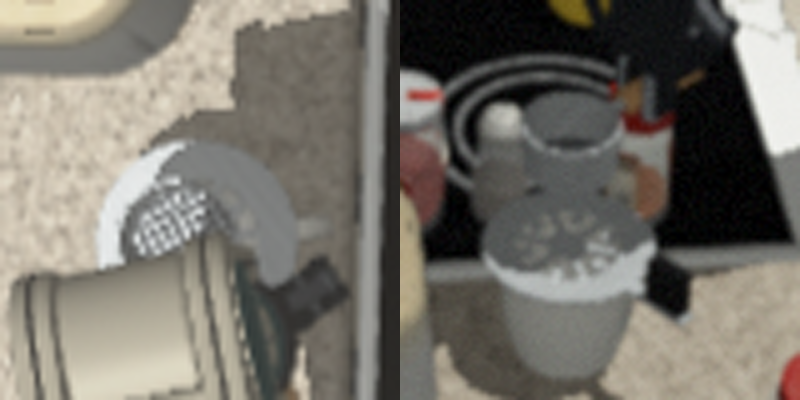

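```bash
python3 - <<'E'
from h import *
c=viewer.read_camera('top');g=cv2.cvtColor(c['image'],cv2.COLOR_BGR2GRAY)
print(g[255:282,226:258])
E
```

```text
[[203 198 197 203 201 211 204 197 192 183 189 182 124 157 193 227 224 193
  128 127 126 127 128 127 126 125 127 126 125 125 126 125]
 [207 198 187 211 207 208 196 197 193 183 195 199 186 215 226 226 215 126
  128 128 126 126 128 128 127 127 127 127 127 125 125 127]
 [191 191 182 191 205 204 200 202 207 213 216 222 228 225 228 224 191 127
  128 128 128 127 127 128 128 127 126 127 128 126 124 125]
 [174 173 184 183 195 199 208 208 213 220 223 227 226 226 224 193 125 126
  127 128 128 128 127 128 129 128 127 126 127 128 126 124]
 [187 176 188 197 195 197 203 211 219 224 228 229 229 224 191 126 126 126
  124 130 128 129 129 128 128 128 129 127 126 128 127 125]
 [191 186 195 202 204 193 194 205 223 229 229 230 230 220 126 143 184 182
  172 167 157 128 127 124 123 124 124 127 128 126 128 127]
 [209 204 209 206 207 202 195 213 226 229 231 229 222 220 172 164 220 219
  210 190 183 124 117 110 116 115 113 128 127 125 127 128]
 [209 203 206 193 190 196 204 230 228 228 229 220 209 198 201 142 125 124
  125 134 137 153 117 108 118 112 116 124 123 122 126 126]
 [197 199 203 191 177 202 223 227 22
[... 1791 characters left out ...]
0  83 137 138 136 116  94  92  85]
 [200 197 196 198 223 217 212 200 182  97 100 102 103 107 109 111 115 118
  118 112 116 136 137 125  81 135 144 144 125  95  90  71]
 [179 185 181 168 172 146 141 102 106 107 111 113 116 118 121 123 123 126
  126 118 117 143 143 131  78 127 149 146 129  98  97  65]
 [140 133 130 103 107 110 112 115 117 120 122 123 125 127 129 130 131 132
  132 122 114 148 147 137  89 124 153 153 139 100 111  65]
 [108 110 114 116 119 120 123 124 126 128 130 131 132 134 134 137 137 139
  139 127 117 153 153 144  97 115 157 158 146 106 124  67]
 [119 121 123 125 127 129 131 132 133 134 136 138 139 140 142 142 143 145
  145 136 121 158 158 147  96 112 160 161 150 112 130  69]]
```

The held sieve's rim matches the expected position to under 1 px (left edge col 233, top edge row 260, side centre (363,250)). I make the final descent.

Emit:
{"fn": "move_arm", "kwargs": {
  "series": [-1,-0.002,-0.002,0.02,0,0,0,-1,-0.002,-0.002,0.05,0,0,0,-1,-0.002,-0.002,0.08,0,0,0,-1,-0.002,-0.002,0.105,0,0,0,-1,-0.002,-0.002,0.125,0,0,0,-1,-0.002,-0.002,0.14,0,0,0,-1,-0.002,-0.002,0.147,0,0,0,-1,-0.002,-0.002,0.149,0,0,0]
}}

```text
clock: 18.15
tcp_pos: [0.4443, 0.1818, 0.1431]
orientation: [3.141, -0.003, -2.532]
ft_force: [0.3, 0.5, -1.0]
finger_gap: 0.172
finger_force: 60.3
```

Emit:
{"fn": "move_arm", "kwargs": {
  "series": [-1,0,0,0,0,0,0,-1,0,0,0,0,0,0,-1,0,0,0,0,0,0,-1,0,0,0,0,0,0,-1,0,0,0,0,0,0]
}}

```text
clock: 18.65
tcp_pos: [0.4445, 0.1818, 0.1435]
orientation: [3.141, -0.003, -2.532]
ft_force: [0.1, -0.4, -1.6]
finger_gap: 0.172
finger_force: 60.3
```

```bash
python3 - <<'E'
from h import *
s=viewer.read_camera('side');chain()
cv2.imwrite('pics/f2.png',cv2.resize(s['image'][220:320,310:430],(720,600),interpolation=cv2.INTER_CUBIC))
z=pose()[0][2]-.0316
print(proj(s,[[.4955,.2175,z+.036],[.4955,.2175,z],[.4955,.2175,.0935]]))
E
```

```text
pos [0.4444 0.1818 0.1434] eul [ 179.96   -0.18 -145.05]
[[362.41590356 264.4405209 ]
 [362.03077502 275.41380287]
 [361.83941746 280.88129203]]
```

View pics/f2.png

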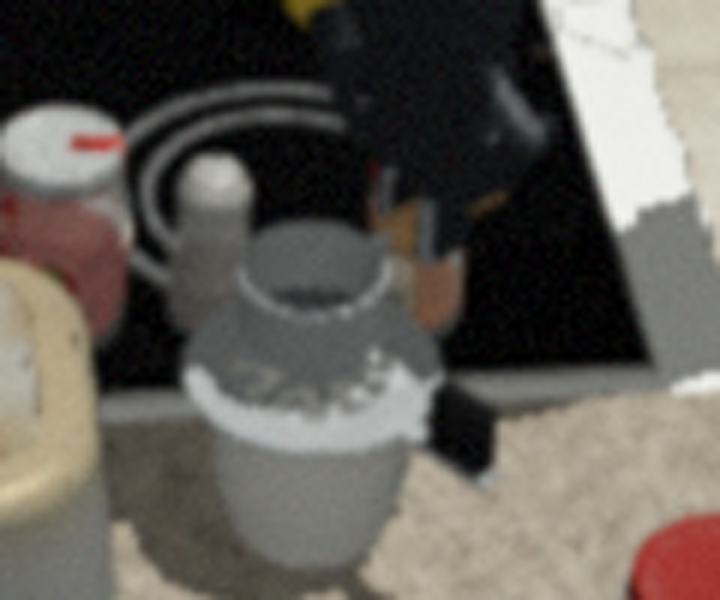

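The sieve rim is centred at (362.4,264.7), as expected, and the stencil at (362.2,281) has not moved. The clearance works out to about 18 mm, so I hand in.

```bash
python3 -c "
from station import finish_job;print(finish_job())"
```

```text
the job is handed in; nothing more can be done
None
```

The job is handed in: the stencil lies flat and centred on the white mug, and the arm is holding the sieve level and still about 18 mm above it, centred to about a millimetre by my camera measurements.

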